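# Reverse the row of stripped spindle parts for reassembly

## Task

A spindle has been stripped, and its four parts stand in one rack in the order they came off. Move them to the empty rack in the reverse order, ready for reassembly: reading both racks from the same side, the part from the leftmost bay goes into the rightmost bay, the next into the bay beside it, and so on along the row. Stand each part in the middle of its own bay, the same way up as it was, and let go of it.

Things in the scene. Friction and masses are not known exactly. Their poses are not given: they have to be found in the camera images.
- rack_full: Rack holding the parts at the start: wooden board 70 x 272 x 12 mm, fixed; five cross fins (6 mm thick, tops at z 26 mm) part it into four open-ended bays 60 mm wide, each floored by a cork pad (56 mm square, top at z 15 mm). Origin: centre of underside; y along the row (robot's left, within 0.16 rad), x across. Bay centres: x 0, y +99, +33, -33, -99 mm. It may be the nearer or the farther one.
- rack_empty: Rack empty at the start, to be filled: wooden board 70 x 272 x 12 mm, fixed; five cross fins (6 mm thick, tops at z 26 mm) part it into four open-ended bays 60 mm wide, each floored by a cork pad (56 mm square, top at z 15 mm). Origin: centre of underside; y along the row (robot's left, within 0.16 rad), x across. Bay centres: x 0, y +99, +33, -33, -99 mm. 
- nut: Hexagonal steel nut lying flat, 36 mm across flats, 41.6 mm across corners, 28 mm high, dark bore 24 mm (blocked). About 0.17 kg. One pair of flats faces its +x and -x; the axis is turned at most 0.3 rad from the rack's. Starts loose on its own pad in any bay of the full rack. Origin: centre of underside, z up.
- sleeve: Plain aluminium spacer sleeve standing on end, a cylinder 32 mm in diameter and 40 mm high, dark bore 21 mm (blocked), the tallest part. About 0.06 kg. Starts loose on its own pad in any bay of the full rack. Origin: centre of underside, z up.
- bushing: Brass flanged bushing standing on its flange: flange 44 mm in diameter and 8 mm thick below, above it a neck 28 mm in diameter up to 36 mm total height, dark bore 20 mm (blocked). About 0.13 kg. Starts loose on its own pad in any bay of the full rack. Origin: centre of underside, z up.
- bearing: Steel ball bearing lying flat, a disc 42 mm in diameter and 16 mm high with a dark seal ring and bore, the lowest part. About 0.09 kg. Starts loose on its own pad in any bay of the full rack. Origin: centre of underside, z up.
- pad_nut: Square cork pad 56 x 56 x 3 mm fixed in a bay of the full rack, the one the nut stands on at the start; it stays and so marks the bay the nut came from. Origin: centre of underside, 12 mm above the table; axes as the rack's.
- pad_sleeve: Square cork pad 56 x 56 x 3 mm fixed in a bay of the full rack, the one the sleeve stands on at the start; it stays and so marks the bay the sleeve came from. Origin: centre of underside, 12 mm above the table; axes as the rack's.
- pad_bushing: Square cork pad 56 x 56 x 3 mm fixed in a bay of the full rack, the one the bushing stands on at the start; it stays and so marks the bay the bushing came from. Origin: centre of underside, 12 mm above the table; axes as the rack's.
- pad_bearing: Square cork pad 56 x 56 x 3 mm fixed in a bay of the full rack, the one the bearing stands on at the start; it stays and so marks the bay the bearing came from. Origin: centre of underside, 12 mm above the table; axes as the rack's.

How it is judged:
By the outcome, as a careful person would: the job done as asked, in the order asked, and still so for the second after the job is handed in, with the robot touching nothing.
It also fails if it takes over 102 s, if anything falls off the work surface, if the arm or the gripper's body presses on something with over 40 N, if the wrist force passes 120 N, or if a joint passes its speed limit or range.

## Robot

A 7-joint arm with a two-finger parallel gripper is mounted at the origin on the work surface. World frame = base frame: x ahead of the robot, y to its left, z up, the work surface at z = 0. Lengths are in m, angles in rad, forces in N, time in s.
With the tool pointing down it reaches from about 0.425 to 0.95 m from the base axis. Payload 4.7 kg.
Tool frame: the origin (TCP) lies on the centre line of the jaws, within the pads' length; the fingertips stand robot.nose_length ahead of it and the grasp point (between the pads) lies 8 mm behind it (robot.nose_length is the distance from the TCP to the fingertips, in m); z points along the fingers, y is the line along which they close (so a half turn about z gives the same grasp; the last joint's range is limited). The gripper opens to 85 mm and grips with 20 to 120 N. Pads are 22 mm wide; open, the fingers measure 114 mm over their backs; the gripper's body (76 mm by 85 mm) begins 54 mm behind the grasp point. The pads swing forward as they close: fully open they stand 13 mm farther back than shut.
Start: joints at [-1.203, 0.469, -0.049, 1.532, 0.024, 1.141, -0.082], TCP at [0.261, 0.623, 0.242] pointing down, gripper open.
Joint ranges: [-2.59, 2.59], [-0.33, 1.99], [-1.39, 1.29], [0.1, 2.45], [-1.04, 4.18], [0.21, 1.99], [-2.66, 2.66]. Speed limits (rad/s): [2.57, 2.57, 3.14, 3.14, 3.14, 3.14, 3.14].

## Interface

Orientations are given as [roll, pitch, yaw] about the fixed x, y, z axes, in that order (R = Rz(yaw) Ry(pitch) Rx(roll)).
In Python, from plant import robot gives the robot as it stands. Calls block until the motion is done:
- robot.goto(position, orientation): joint-space move of the TCP to a pose.
- robot.move_straight(position, vel=0.15, attitude=None, contact_N=None): straight line of the TCP; attitude=None keeps the orientation; vel is the mean speed in m/s. With contact_N (N) it stops when the force on the tool has changed by that much, and returns True; else False.
- robot.move_joints(angles): joint-space move.
- robot.grip(opening, strength=None): opening from 0.0 (shut) to 1.0 (fully open); strength is the grip in N (None keeps the last); returns when the fingers have stopped.
- robot.sleep(seconds).
- robot.inverse_kinematics(position, orientation): joint angles nearest the present ones, or None.
- robot.sense(): the state.
- robot.grab_frame(name): name is "scene" or "top"; returns a dict with "image" (400x640x3 uint8, red, green, blue), "range_z" (400x640 float32, m along the optical axis (not along the pixel's ray), 0 where there is no reading), "fx", "fy", "cx", "cy" (pixels), "R" (3x3) and "t" (3): a world point X has camera coordinates R X + t. Camera axes: x right, y down, z forward; pixel columns grow to the right and rows downward; lengths in m; the calibration is good to about 2 mm. A picture is of the moment at which its call begins.
A pose or a line that the arm cannot do raises robot.IKError and nothing moves.
- robot.close_job(): hands the job in; it is judged then, once.
The state is a dict: "t": time; "joint_pos": joint angles; "joint_velocities": joint speeds; "effort": joint torques, N m; "tcp_pos": TCP position; "tcp_rot": TCP orientation; "wrist_force": force on the tool from outside, world axes, zero at the start; "torque": the same for the moment, N m; "opening": opening from 0.0 (shut) to 1.0 (fully open); "gripper_force": force on a finger pad.
Only numpy, scipy, OpenCV 4.12 (cv2) and the standard library are available. Lean on these libraries where they do the work, as an engineer would, in place of code of your own. Each camera call takes 0.05 s, during which the arm holds its last target. There are 200 camera calls.

## Working session

There is one attempt and no reset: what is moved stays moved. The work goes in short steps, each a Python script; the robot and the scene stay as the last script left them, time stands still between calls to the robot, and variables do not carry over. Pictures are saved under pics/ and viewed, at most 14 in all, crops included, and the job is handed in when it is done.

```bash
ls; mkdir -p pics; python3 - <<'E'
from plant import robot
import cv2,numpy as np
s=robot.sense();print(s['t'],s['tcp_pos'],s['tcp_rot'],robot.nose_length)
for n in ['scene','top']:
    f=robot.grab_frame(n);np.savez(f'pics/{n}0.npz',**f)
    cv2.imwrite(f'pics/{n}0.png',f['image'][:,:,::-1])
    print(n,f['fx'],f['cx'],f['cy'],-f['R'].T@f['t'],f['R'][2],(f['range_z']>0).mean())
E
```

```text
pics
0.0 [0.2606292  0.6220318  0.24123185] [-3.13957846e+00  6.90100215e-05  2.74483609e+00] 0.011
scene 469.0018560558086 310.9416378390503 201.68586655062302 [1.07001832 0.0123004  0.52084319] [-0.73460047 -0.06112597 -0.6757409 ] 0.99604296875
top 404.5488482464117 326.0362886463998 203.41699563682752 [ 0.49346722 -0.02096067  0.68077322] [ 0.12135437  0.0064181  -0.9925885 ] 0.99610546875
```

View pics/top0.png

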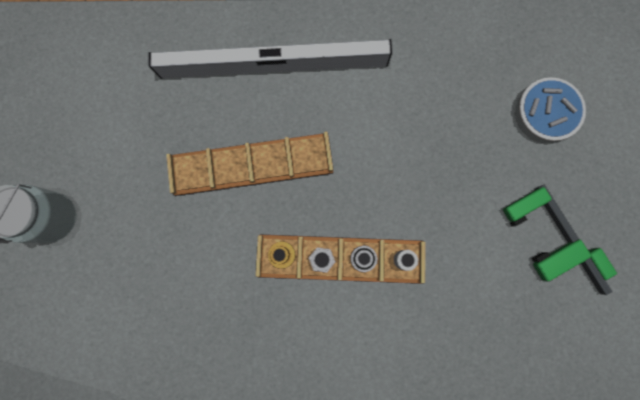

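View pics/scene0.png

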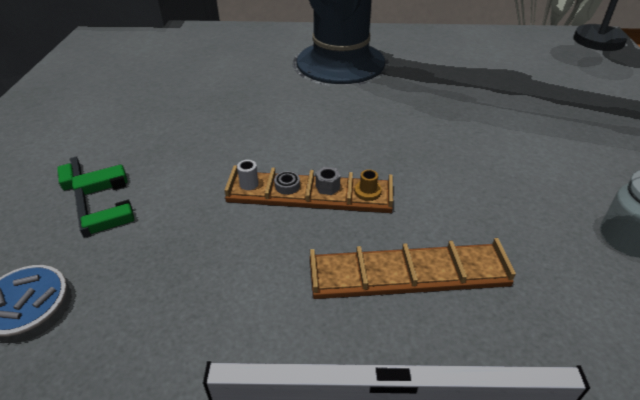

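The top view has +x up and +y left. The full rack is the nearer one (y≈255 px) and holds, left to right, bushing (280), nut (321), bearing (364) and sleeve (407). The empty rack is at about (250,164). Next I'll measure both racks and the parts.

```bash
cat > vis.py <<'E'
import cv2,numpy as np
def load(n): return dict(np.load(f'pics/{n}.npz'))
def cloud(f):
    v,u=np.mgrid[:400,:640]; z=f['range_z']
    P=np.stack([(u-f['cx'])/f['fx']*z,(v-f['cy'])/f['fy']*z,z],-1)
    return (P-f['t'])@f['R']            # R^T (p-t)
def ray(f,uv,h):
    uv=np.atleast_2d(uv).astype(float)
    d=np.c_[(uv[:,0]-f['cx'])/f['fx'],(uv[:,1]-f['cy'])/f['fy'],np.ones(len(uv))]@f['R']
    c=-f['R'].T@f['t']; return (c+d*((h-c[2])/d[:,2])[:,None])[:,:2]
E
python3 - <<'E'
from vis import *
for n in ['top0','scene0']:
    f=load(n);W=cloud(f);hsv=cv2.cvtColor(f['image'],cv2.COLOR_RGB2HSV)
    z=W[...,2]; print(n,'table z',np.median(z[(abs(W[...,1])<.3)&(W[...,0]>.3)&(W[...,0]<.8)]))
    m=((hsv[...,1]>70)&(hsv[...,0]<28)&(hsv[...,2]>40)&(W[...,0]>.3)&(W[...,0]<.75)&(abs(W[...,1])<.4)).astype('uint8')
    m=cv2.morphologyEx(m,cv2.MORPH_CLOSE,np.ones((15,15)))
    for c in cv2.findContours(m,0,2)[0]:
        if cv2.contourArea(c)<1000: continue
        mm=cv2.drawContours(np.zeros_like(m),[c],-1,1,-1)>0
        for lo,hi,lab in[(.006,.03,'board'),(.021,.029,'fins')]:
            p=W[mm&(z>lo)&(z<hi)][:,:2]
            print(lab,cv2.minAreaRect((p*1000).astype('float32')),len(p),np.median(z[mm]))
        # dark bores
        g=((f['image'].max(2)<45)&mm).astype('uint8')
        k,_,st,ce=cv2.connectedComponentsWithStats(g)
        for i in range(1,k):
            if st[i,4]>25: print('dark',ce[i].round(1),st[i],'h',z[int(ce[i][1]),int(ce[i][0])].round(4),[ (h,ray(f,ce[i],h)[0].round(4)) for h in(.031,.043,.051,.055)])
E
```

```text
top0 table z 0.001526581363217901
board ((484.43487548828125, -39.479248046875), (268.6827087402344, 69.65924835205078), 87.64566040039062) 5485 0.017010496339199713
fins ((484.4168701171875, -39.48167419433594), (268.7923583984375, 65.68931579589844), 87.53636169433594) 1121 0.017010496339199713
board ((643.6320190429688, 110.26945495605469), (70.76634979248047, 269.3538818359375), 7.901364803314209) 6639 0.016248075322865794
fins ((643.5802612304688, 110.28591918945312), (66.1861801147461, 269.356689453125), 7.948760032653809) 757 0.016248075322865794
scene0 table z 0.0004958777735665906
board ((644.1168212890625, 110.30857849121094), (72.23009490966797, 271.3416442871094), 7.843417644500732) 8436 0.01499427989701799
fins ((644.5164184570312, 110.57948303222656), (66.78414916992188, 270.6523132324219), 7.918994903564453) 1029 0.01499427989701799
dark [489.1 285.7] [464 284  48   5  93] h 0.0068 [(0.031, array([0.6845, 0.2076])), (0.043, array([0.6939, 0.2028])), (0.051, array([0.7002, 0.1997])), (0.055, array([0.7034, 0.1981]))]
dark [450.5 288.3] [439 287  22   4  31] h 0.0054 [(0.031, array([0.6916, 0.1577])), (0.043, array([0.7008, 0.1541])), (0.051, array([0.707 , 0.1518])), (0.055, array([0.7101, 0.1506]))]
board ((484.8695373535156, -39.108673095703125), (269.1933288574219, 72.70934295654297), 87.5595932006836) 3847 0.015036765756689868
fins ((484.9853820800781, -39.06993103027344), (269.16937255859375, 68.20909881591797), 87.43818664550781) 815 0.015036765756689868
dark [369.  174.2] [364 171  11   7  63] h 0.0503 [(0.031, array([0.4655, 0.0589])), (0.043, array([0.4803, 0.0577])), (0.051, array([0.4902, 0.057 ])), (0.055, array([0.4951, 0.0566]))]
```

```bash
cat >> vis.py <<'E'
C={'full':(np.array([.4847,-.0393]),-.043),'empty':(np.array([.6439,.1104]),.138)}
H={'nut':.028,'sleeve':.040,'bushing':.036,'bearing':.016}
def bay(r,i):                            # i=0 leftmost (+y)
    c,a=C[r]; y=.099-.066*i; return c+y*np.array([-np.sin(a),np.cos(a)])
E
python3 - <<'E'
from vis import *
for n in ['top0','scene0']:
    f=load(n);W=cloud(f);z=W[...,2];off=.0013 if n=='top0' else 0
    for i,p in enumerate(['bushing','nut','bearing','sleeve']):
        b=bay('full',i);near=np.hypot(W[...,0]-b[0],W[...,1]-b[1])<.034
        t=.015+H[p]+off; s=near&(abs(z-t)<.004)
        q=(W[s][:,:2]*1000).astype('float32'); hull=cv2.convexHull(q)
        print(n,p,len(q),'bay',(b*1000).round(1),'circ',cv2.minEnclosingCircle(q),'zmed',np.median(z[s]).round(4))
        if p=='nut':
            h=hull[:,0]
            w=[((h@np.array([np.cos(a),np.sin(a)])).max()-(h@np.array([np.cos(a),np.sin(a)])).min()) for a in np.radians(range(-25,26,3))]
            print(np.c_[range(-25,26,3),np.round(w,1)].tolist())
    u=f['image'];
    k=u[215:305,240:440] if n=='top0' else u[145:215,215:400]
    cv2.imwrite(f'pics/{n}c.png',cv2.resize(k[:,:,::-1],None,fx=4,fy=4,interpolation=2))
E
```

```text
top0 bushing 255 bay [489.   59.6] circ ((490.9634094238281, 55.15065002441406), 13.884790420532227) zmed 0.0525
top0 nut 464 bay [486.1  -6.3] circ ((482.998779296875, -9.884154319763184), 19.994264602661133) zmed 0.0449
[[-25.0, 39.2], [-22.0, 38.8], [-19.0, 38.2], [-16.0, 37.6], [-13.0, 36.8], [-10.0, 35.9], [-7.0, 36.1], [-4.0, 36.5], [-1.0, 36.9], [2.0, 37.5], [5.0, 38.1], [8.0, 38.6], [11.0, 39.0], [14.0, 39.3], [17.0, 39.5], [20.0, 39.5], [23.0, 39.5]]
top0 bearing 546 bay [483.3 -72.3] circ ((481.203125, -72.12884521484375), 33.43724822998047) zmed 0.0328
top0 sleeve 340 bay [ 480.4 -138.2] circ ((482.3331604003906, -141.45697021484375), 15.887338638305664) zmed 0.0564
scene0 bushing 180 bay [489.   59.6] circ ((491.81805419921875, 54.634613037109375), 15.069046020507812) zmed 0.0514
scene0 nut 320 bay [486.1  -6.3] circ ((482.96917724609375, -9.666635513305664), 20.815549850463867) zmed 0.0438
[[-25.0, 40.8], [-22.0, 40.5], [-19.0, 40.2], [-16.0, 39.8], [-13.0, 39.4], [-10.0, 38.8], [-7.0, 38.2], [-4.0, 37.5], [-1.0, 37.1], [2.0, 37.1], [5.0, 37.5], [8.0, 37.9], [11.0, 38.3], [14.0, 38.5], [17.0, 38.7], [20.0, 38.7], [23.0, 38.6]]
scene0 bearing 376 bay [483.3 -72.3] circ ((482.2378845214844, -71.74200439453125), 33.191287994384766) zmed 0.0317
scene0 sleeve 215 bay [ 480.4 -138.2] circ ((482.65924072265625, -141.23284912109375), 16.789871215820312) zmed 0.0553
```

View pics/top0c.png

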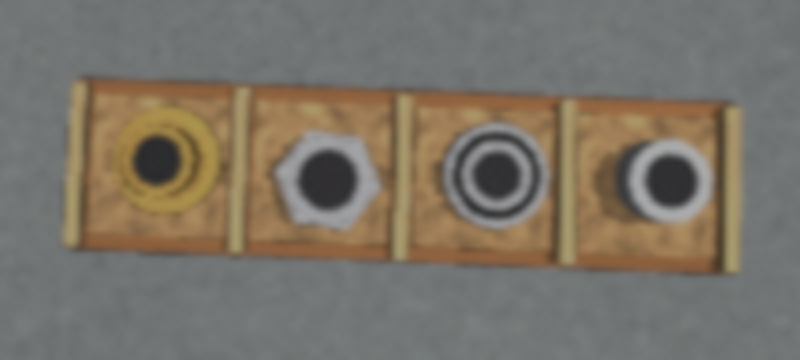

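View pics/scene0c.png

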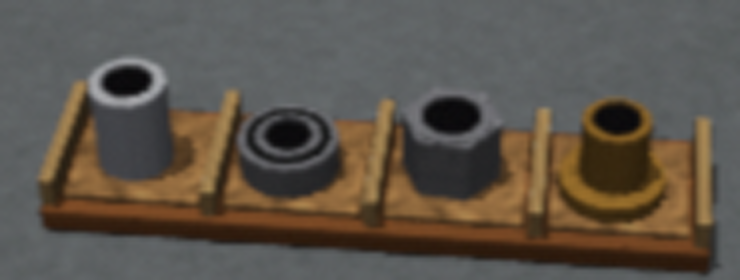

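```bash
cat > arm.py <<'E'
from plant import robot
from vis import *
PI=np.pi
def ori(a): return [PI,0,a+YAW]          # closing line along x of a frame turned by a
YAW=PI/2
E
python3 - <<'E'
from arm import *
f=load('top0');g=load('scene0')
for f,n in((f,'top'),(g,'sc')):
    W=cloud(f);z=W[...,2];b=bay('full',2)
    s=(np.hypot(W[...,0]-b[0],W[...,1]-b[1])<.0265)&(abs(z-.0315)<.005)
    print(n,cv2.minEnclosingCircle((W[s][:,:2]*1000).astype('float32')))
print(ray(load('top0'),[363.75,259],.031))
for yw in(PI/2,-PI/2):
    for p in[(.48,.2,.15),(.49,.055,.03),(.48,-.14,.03),(.63,.2,.03),(.66,.0,.2)]:
        q=robot.inverse_kinematics(p,[PI,0,yw]); print(yw,p,None if q is None else np.round(q,2))
robot.grip(.7)
robot.goto([.48,.2,.06],[PI,0,PI/2]);print(robot.sense()['t'])
for o in(.7,.5):
    robot.grip(o); r=robot.move_straight([.48,.2,.002],vel=.04,contact_N=4); s=robot.sense();print(o,r,s['tcp_pos'],s['opening'],s['wrist_force'],s['t'])
    robot.move_straight([.48,.2,.035],vel=.1)
E
```

```text
top ((484.43603515625, -76.93865203857422), 20.82143211364746)
sc ((484.7455749511719, -75.78791809082031), 21.83888816833496)
[[ 0.48358476 -0.07642028]]
1.5707963267948966 (0.48, 0.2, 0.15) [-0.76  0.33  0.35  2.01 -0.15  0.82 -0.32]
1.5707963267948966 (0.49, 0.055, 0.03) [-0.45  0.5   0.32  2.15 -0.3   0.54  0.09]
1.5707963267948966 (0.48, -0.14, 0.03) [-0.35  0.6   0.71  2.15 -0.67  0.63  0.85]
1.5707963267948966 (0.63, 0.2, 0.03) [-0.59  0.69  0.32  1.75 -0.3   0.75 -0.12]
1.5707963267948966 (0.66, 0.0, 0.2) [-0.45  0.52  0.56  1.64 -0.31  1.06  0.2 ]
-1.5707963267948966 (0.48, 0.2, 0.15) [-0.26  0.34 -0.27  1.98  0.12  0.83  2.55]
-1.5707963267948966 (0.49, 0.055, 0.03) [ 0.66  0.85 -1.18  2.09  1.02  0.96  2.04]
-1.5707963267948966 (0.48, -0.14, 0.03) [-0.58  0.81  1.1   2.16 -1.02  0.86 -1.96]
-1.5707963267948966 (0.63, 0.2, 0.03) [-0.14  0.7  -0.33  1.72  0.3   0.78  2.52]
-1.5707963267948966 (0.66, 0.0, 0.2) [-0.75  0.72  1.11  1.66 -0.69  1.2  -2.62]
2.3333
0.7 True [0.47991094 0.19993363 0.00604278] 0.7016563319780685 [-0.71996113 -1.08848814  4.53978695] 3.775
0.5 True [0.47978979 0.19993745 0.00925529] 0.49876659091554254 [-1.13750994  0.58603287  6.16891768] 5.1667
```

```bash
cat >> arm.py <<'E'
P={'bushing':(0,(.4912,.0550),-.043,.0370),'nut':(1,(.4830,-.0098),-.12,.0300),
   'bearing':(2,(.4843,-.0764),-.043,.0275),'sleeve':(3,(.4825,-.1413),-.043,.0320)}
def move(n):
    i,xy,a,z=P[n]; b=bay('empty',3-i); e=C['empty'][1]
    robot.grip(.7)
    robot.goto([*xy,.11],ori(a)); robot.move_straight([*xy,z],vel=.12)
    robot.grip(0,40); s=robot.sense(); print(n,'gripped',s['opening']*85,s['gripper_force'])
    robot.move_straight([*xy,.12],vel=.15); print('held',robot.sense()['opening']*85)
    robot.goto([*b,.12],ori(e)); robot.move_straight([*b,.06],vel=.15)
    r=robot.move_straight([*b,z+.0005],vel=.06,contact_N=8); s=robot.sense()
    print('placed',r,s['tcp_pos'],b,s['wrist_force'])
    robot.grip(.7); robot.move_straight([*b,.12],vel=.15); print('t',robot.sense()['t'])
E
python3 - <<'E'
from arm import *
move('nut')
f=robot.grab_frame('scene');cv2.imwrite('pics/s1.png',f['image'][:,:,::-1])
E
```

```text
nut gripped 35.158556190630925 40.52612520754337
held 35.15606073475805
placed True [0.64793203 0.07776437 0.03083231] [0.64843956 0.07771373] [-0.58491856  0.0785056   3.26401181]
t 11.6
```

View pics/s1.png

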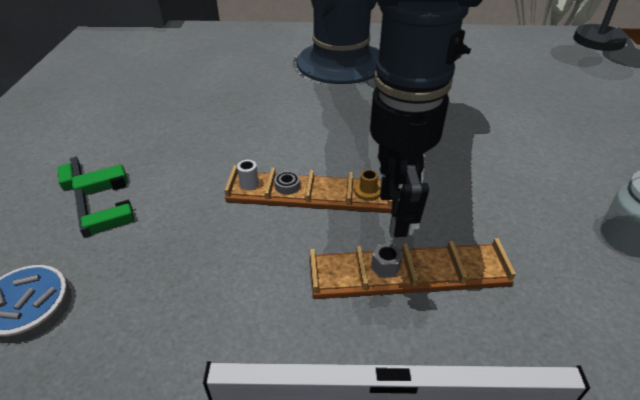

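The nut stands at (386,262), in the middle of the third bay from the robot's left, as intended. Next are the other three.

```bash
python3 - <<'E'
from arm import *
for n in('bearing','sleeve','bushing'):
    move(n)
robot.goto([.5,.38,.2],ori(.138))
for n in('top','scene'):
    f=robot.grab_frame(n);np.savez(f'pics/{n}2.npz',**f)
    cv2.imwrite(f'pics/{n}2.png',f['image'][:,:,::-1])
    W=cloud(f);z=W[...,2]
    for p in P:
        b=bay('empty',3-P[p][0]);s=(np.hypot(W[...,0]-b[0],W[...,1]-b[1])<.0265)&(abs(z-.0155-H[p])<.004)
        c,r=cv2.minEnclosingCircle((W[s][:,:2]*1000).astype('float32'));print(n,p,s.sum(),(np.array(c)-b*1000).round(1),round(r,1))
E
```

```text
bearing gripped 40.17997698035558 40.14173984527588
held 40.260936960593654
placed True [0.6384652  0.14308712 0.02837696] [0.63936044 0.14308627] [-0.68103018 -0.81406833  5.31392694]
t 17.8917
sleeve gripped 30.439790440092327 39.45802688598633
held 30.65115158690541
placed True [0.62982441 0.20844726 0.03249165] [0.63028132 0.20845882] [0.40889551 0.5031035  3.61041983]
t 24.8083
bushing gripped 26.34551217389019 39.25837576389313
held 26.651921412130537
placed True [0.65746726 0.01245233 0.03732645] [0.65751868 0.01234118] [-1.0620808   0.43552862  3.75318594]
t 30.5417
top bushing 235 [-0.1  0. ] 14.1
top nut 434 [-0.4 -0.6] 20.4
top bearing 504 [-1.1 -0.9] 21.1
top sleeve 323 [-0.5 -0.7] 16.2
scene bushing 287 [0.1 1.1] 14.1
scene nut 529 [-0.5  0.1] 20.8
scene bearing 601 [-0.8 -1.1] 22.0
scene sleeve 363 [-0.4  0.5] 16.7
```

View pics/top2.png

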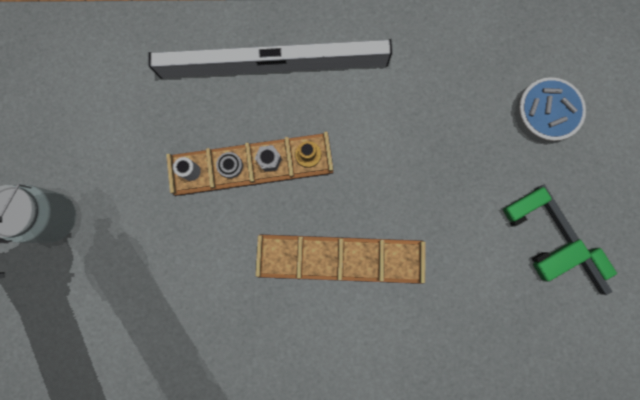

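View pics/scene2.png

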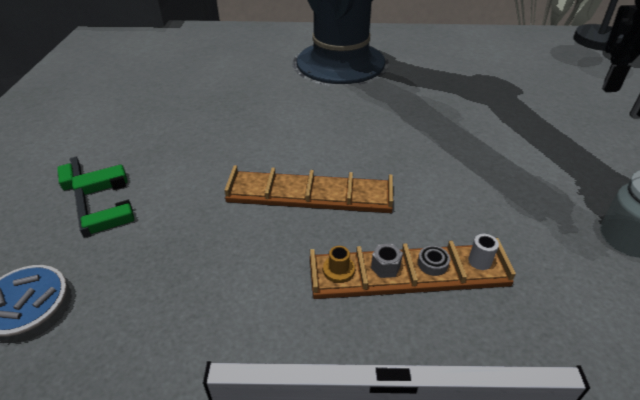

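All four parts stand upright and centred to within about 1.5 mm. From the left in the top view they read sleeve (183), bearing (229), nut (267), bushing (307), and the full rack is now empty.

```bash
python3 - <<'E'
from plant import robot
print(robot.sense()['wrist_force']); print(robot.close_job())
E
```

```text
[-0.95296157 -0.30141786  0.34837032]
the job is handed in; nothing more can be done
None
```

The job is handed in: all four parts stand upright in the other rack in reverse order (sleeve, bearing, nut, bushing from the robot's left), each within about 1.5 mm of its bay's centre, after about 31 s on the robot's clock.

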